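# Pack tins in a storage tub and close it in the lever lid press

## Robot

A 6-joint arm with a two-finger parallel gripper is mounted at the origin on the work surface. World frame = base frame: x ahead of the robot, y to its left, z up, the work surface at z = 0. Lengths are in m, angles in degrees, forces in N, time in s.
With the tool pointing down it reaches from about 0.35 to 0.875 m from the base axis. Payload 4.2 kg.
Tool frame: the origin (TCP) lies midway between the tips of the shut fingers; the grasp point (between the pads) lies 19 mm behind it; z points along the fingers, y is the line along which they close (so a half turn about z gives the same grasp; the last joint's range is limited). The gripper opens to 87 mm and grips with 3 to 60 N. Pads are 19 mm wide; open, the fingers measure 117 mm over their backs; the gripper's body (75 mm by 190 mm) begins 51 mm behind the grasp point.
Start: joints at [-50.501, 22.042, 0.453, 0, -68.411, -14.817], TCP at [0.261, -0.568, 0.223] pointing down, gripper open.
Joint ranges: [-179.83, 179.83], [-69.29, 118.12], [-61.27, 80.66], [-181.25, 117.63], [-171.15, -9.14], [-177.46, 177.46]. Speed limits (degrees/s): [159.86, 159.86, 180, 180, 180, 180].

## Interface

Orientations are given as [roll, pitch, yaw] about the fixed x, y, z axes, in that order (R = Rz(yaw) Ry(pitch) Rx(roll)).
In Python, from workcell import env gives the robot as it stands. The module is installed in compiled form; this text tells all that it offers. Calls block until the motion is done:
- env.goto(position, orientation): joint-space move of the TCP to a pose.
- env.move_straight(position, rotation=None, rate=0.15, force_limit=None): straight line of the TCP; rotation=None keeps the orientation; rate is the mean speed in m/s. With force_limit (N) it stops when the force on the tool has changed by that much, and returns True; else False.
- env.set_joints(angles): joint-space move.
- env.gripper_to(opening, grasp_force=None): opening from 0.0 (shut) to 1.0 (fully open); grasp_force is the grip in N (None keeps the last); returns when the fingers have stopped.
- env.dwell(seconds).
- env.inverse_kinematics(position, orientation): joint angles nearest the present ones, or None.
- env.read_state(): the state.
- env.grab_frame(name): name is "scene" or "side" or "wrist"; returns a dict with "image" (384x512x3 uint8, blue, green, red), "fx", "fy", "cx", "cy" (pixels), "position" and "orientation" of the camera in the world. Camera axes: x right, y up, looking along -z (the intrinsics and any distortion apply to the point x, -y, -z); pixel columns grow to the right and rows downward; lengths in m; the calibration is good to about 2 mm. A picture is of the moment at which its call begins. There is no depth.
A pose or a line that the arm cannot do raises env.Unreachable and nothing moves.
- env.close_job(): hands the job in; it is judged then, once.
Trained networks look in a picture, given as the dict that the camera call returned (one of the last four; its "shot" number tells which), for a name from the list of things; names that differ only in an ending like _2 or _b are one class to them, and where a whole thing is asked for, a point or a joint stands for the part that bears it (a point fixed in the world has none). Each returns a list of dicts, best first, with "score" (0 to 1); they miss things now and then, are a little off and sometimes report something else, mostly with a low value. They report only what shows in the picture. A call takes as long as a camera call. They do not tell look-alikes from the thing itself.
- env.search_frame(picture, thing): "xyz" ([x, y, z] in m, in world coordinates, good to about 4 mm: the middle of the surface that is visible of it).
- env.trace(picture, thing): "mask" (384x512 bool, what is visible of it).
The state is a dict: "clock": time; "joint_positions": joint angles; "qvel": joint speeds; "joint_torque": joint torques, N m; "position": TCP position; "tool_rot": TCP orientation; "force": force on the tool from outside, world axes, zero at the start; "wrist_torque": the same for the moment, N m; "opening": opening from 0.0 (shut) to 1.0 (fully open); "finger_force": force on a finger pad.
Only numpy, scipy, OpenCV 4.12 (cv2) and the standard library are available. Lean on these libraries where they do the work, as an engineer would, in place of code of your own. Each camera call takes 0.05 s, during which the arm holds its last target. There are 200 camera calls.

## Task

Stand or lay every tin in the open storage tub, lay the lid on it, slide the tray fully home under the press and press the lever down until it goes firm, which snaps the lid on. With the lever left down where it went firm, swing the marker arm down to the same angle as the lever, so that it records how far the lever travelled; then raise the lever fully again and slide the tray with the closed tub all the way out, leaving the marker where it was set and the mug, coffee pot and jar where they stand.

Things in the scene. Friction and masses are not known exactly. Their poses are not given: they have to be found in the camera images.
- tin0_center (a point): centre of a plain steel tin, a block 70 long (its x) x 28 wide (its y) x 44 tall (its z), 120 g, standing on the counter. There are one to three tins; absent ones read None.
- tin1_center (a point): centre of a plain steel tin, a block 70 long (its x) x 28 wide (its y) x 44 tall (its z), 120 g, standing on the counter. There are one to three tins; absent ones read None.
- tin2_center (a point): centre of a plain steel tin, a block 70 long (its x) x 28 wide (its y) x 44 tall (its z), 120 g, standing on the counter. There are one to three tins; absent ones read None.
- lid_grip (a point): centre of the grip bar on the tub's white lid (130 g). Bar 66 (lid x) x 20 (y) x 34 tall; under it the plate, 106 (x) x 182 (y) x 4, its top 17 below this point; under that a plug 95 x 171 x 12 that enters the tub with 2.5 to spare all round, its underside 33 below this point. Starts plug down on the counter. Lid y goes along tub y, either way round.
- tub_floor (a point): centre of the inside floor of the white open tub fixed in the sliding tray, 17 above the counter; x across the tub, y along it and along the slide, outwards, z up. Inside 100 (x) x 176 (y) x 61 deep, walls 3. A lid laid on it rests on two spring clips, its grip centre about 91 above this point; snapped home it lies on the rim, grip centre 82 above this point.
- clip (a point): inner tip of the grey spring clip at the middle of one long side of the tub (another opposite), 110 wide, 5 above the rim; it leans 5 in over the lid's edge and its top slopes 45 degrees, so the lid rests on it about 10 above the rim until pushed down past the clips with about 10 N.
- tray_handle (a point): grip point on the tray's upright black handle post, 20 (x) x 28 (y) across, its top 20 above this point; 128 from the tub's centre along the tub's y. Axes as the tub's.
- tray (a joint): slide of the tray along its y, in m: 0 fully home under the press, 0.20 fully out; stays where it is left (2 N friction). It starts well out.
- pivot (a point): centre of the press's lever shaft, on the head clamped to the column; its height differs from start to start. Axes: x away from the robot towards the column, y along the shaft, z up. With the tray home, the tub's centre lies 110 from the shaft along -x. The lever arm lies at y = 0, the marker arm at y = -115.
- lever_grip (a point): middle of the free left half (y side) of the black round bar across the free end of the press lever, which makes a T with the arm: bar 28 thick, 130 long along y; the arm, 22 wide, meets it 38 to the -y side of this point. On the arm's line, 245 from the shaft. Its x axis runs along the lever arm towards the shaft.
- lever_foot (a point): centre of the white roller (radius 8) under the lever arm, 110 along the arm from the shaft and 22 below the arm's line; it presses on top of the lid's grip bar. Axes as lever_grip.
- lever (a joint): lever angle in rad: 0 raised (free end 0.35 rad above level), grows as the free end is pressed down, 0.8 at most. Stiff pivot (1 to 3 N at the bar), stays where it is left. Snapping the lid takes about 5 N at the bar; with the lid home the lever goes firm: 12 to 16 N at the bar shows it is firm (8 N at the least).
- marker_tip (a point): centre of the white roller at the end of the marker arm, a slim steel arm turning on the same shaft beside the lever; at the same place on its arm as lever_foot on the lever (110 along, 22 below its line), so level with lever_foot when set at the lever's angle. Its x axis runs along the arm towards the shaft.
- marker_tab (a point): middle of the top face of the black upright tab at the marker arm's end, 14 (along the arm) x 26 (along the shaft) x 44 tall; 110 along the arm and 36 above its line. It can be pushed down from above or pinched.
- marker (a joint): marker angle in rad, measured as the lever's: 0 raised, 0.8 at most; stays where it is left (about 1.5 N to move at the tab). Starts near raised.
- mug: bystander: white mug, 80 across, 95 tall; origin at its foot. Leave it alone.
- moka: bystander: aluminium coffee pot, 90 across, 180 tall; origin at its foot. Leave it alone.
- jar: bystander: glass jar, 70 across, 110 tall; origin at its foot. Leave it alone.
Mind the look-alikes: they are no part of the job. Leave any pink look-alike of the part that bears tin2_center alone. Leave any purple look-alike of the part that bears tin1_center alone.

How it is judged:
By the outcome, as a careful person would: the job done as asked, in the order asked, and still so for the second after the job is handed in, with the robot touching nothing.
Of tin0, tin1, tin2 only 1 to 3 are there at a start; the rules pass over those that are not, and their reading is None.
At some moment in a run one of tin0, tin1, tin2 may be knocked a few centimetres aside while the robot is not near it.
Once in a run the grip may slacken for a moment while it holds something.
It also fails if it takes over 210 s, if anything falls off the work surface, if the arm or the gripper's body presses on something with over 40 N, if the wrist force passes 120 N, or if a joint passes its speed limit or range.

## Working session

There is one attempt and no reset: what is moved stays moved. The work goes in short steps, each a Python script; the robot and the scene stay as the last script left them, time stands still between calls to the robot, and variables do not carry over. Pictures are saved under pics/ and viewed, at most 15 in all, crops included, and the job is handed in when it is done.

```bash
ls; mkdir -p pics; cat > h.py <<'E'
from workcell import env
import numpy as np, cv2
from scipy.spatial.transform import Rotation as R
def cam(f):
    return np.array(f["position"]), R.from_euler('xyz',f["orientation"],degrees=True).as_matrix()
def proj(f,p):
    c,M=cam(f); q=M.T@(np.array(p)-c)
    return np.array([f["cx"]+f["fx"]*q[0]/-q[2], f["cy"]+f["fy"]*(-q[1])/-q[2]])
def ray(f,u,v):
    c,M=cam(f); return c, M@np.array([(u-f["cx"])/f["fx"],-(v-f["cy"])/f["fy"],-1])
def atz(f,u,v,z):
    c,d=ray(f,u,v); return c+d*(z-c[2])/d[2]
E
python3 - <<'E'
from h import *
s=env.grab_frame("scene"); d=env.grab_frame("side")
print(env.read_state()["clock"],{k:v for k,v in s.items() if k!="image"},{k:v for k,v in d.items() if k!="image"})
im=np.hstack([s["image"],d["image"]]);
cv2.imwrite("pics/a.png",cv2.resize(s["image"],(800,600))); cv2.imwrite("pics/b.png",cv2.resize(d["image"],(800,600)))
for n in ["tin0_center","lid_grip","tub_floor","clip","tray_handle","lever_grip","lever_foot","marker_tip","marker_tab","mug","moka","jar"]:
    for nm,f in (("sc",s),("sd",d)):
        try:
            for o in env.search_frame(f,n)[:6]:
                print(n,nm,np.round(o["xyz"],3),round(o["score"],2),proj(f,o["xyz"]).round())
        except Exception as e: print(n,nm,e)
E
```

```text
pics
0.1 {'fx': 438.2014006853175, 'fy': 438.2014006853175, 'cx': 256.41778139851084, 'cy': 189.95485660759704, 'position': array([ 1.06022854, -0.83883897,  0.94109197]), 'orientation': array([50.76847397,  0.73628597, 31.91848744]), 'shot': 1} {'fx': 465.75284095182013, 'fy': 465.75284095182013, 'cx': 252.6387505829414, 'cy': 190.97292367633085, 'position': array([-0.00141768,  0.85914766,  1.06234021]), 'orientation': array([  49.630902  ,   -1.04795745, -146.94824464]), 'shot': 2}
tin0_center sc [0.518 0.361 0.037] 0.7 [308. 155.]
tin0_center sc [0.592 0.055 0.044] 0.6 [285. 209.]
tin0_center sd [0.511 0.38  0.043] 0.97 [179. 323.]
lid_grip sc [ 0.535 -0.426  0.017] 0.95 [168. 321.]
lid_grip sd [ 0.523 -0.406  0.012] 0.76 [316. 172.]
lid_grip sd [0.616 0.035 0.048] 0.31 [225. 225.]
tub_floor sc [0.592 0.053 0.05 ] 0.78 [284. 208.]
tub_floor sc [ 0.67  -0.182  0.194] 0.46 [267. 229.]
tub_floor sd [0.621 0.032 0.045] 0.61 [224. 225.]
tub_floor sd [0.438 0.269 0.041] 0.25 [228. 306.]
clip sd [0.617 0.035 0.047] 0.76 [224. 225.]
clip sd [ 0.611 -0.269  0.194] 0.2 [279. 141.]
tray_han
[... 405 characters left out ...]
[279. 157.]
marker_tip sc [ 0.636 -0.276  0.192] 0.62 [234. 249.]
marker_tip sd [ 0.609 -0.267  0.195] 0.56 [279. 141.]
marker_tab sc [ 0.562 -0.162  0.224] 0.65 [234. 200.]
marker_tab sc [ 0.641 -0.281  0.191] 0.63 [234. 251.]
marker_tab sd [ 0.609 -0.27   0.194] 0.78 [279. 141.]
marker_tab sd [ 0.536 -0.152  0.23 ] 0.17 [281. 157.]
mug sc [0.674 0.276 0.064] 0.64 [339. 174.]
mug sd [0.672 0.307 0.06 ] 0.62 [150. 272.]
moka sc [ 0.731 -0.32   0.085] 0.59 [259. 308.]
moka sd [0.756 0.122 0.109] 0.81 [170. 209.]
moka sd [ 0.524 -0.405  0.011] 0.49 [315. 172.]
jar sc [ 0.728 -0.322  0.083] 0.72 [257. 309.]
jar sc [0.783 0.071 0.106] 0.7 [347. 212.]
jar sd [ 0.715 -0.278  0.059] 0.7 [253. 162.]
```

View pics/a.png

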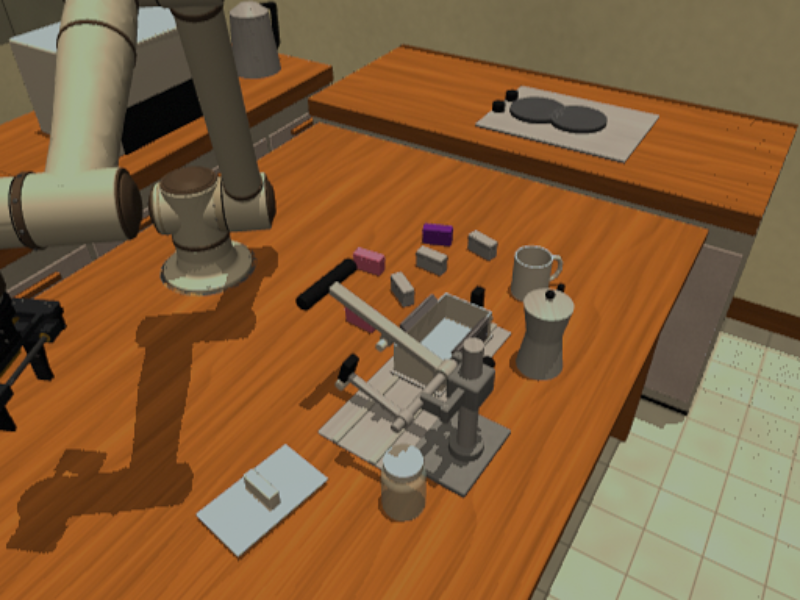

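View pics/b.png

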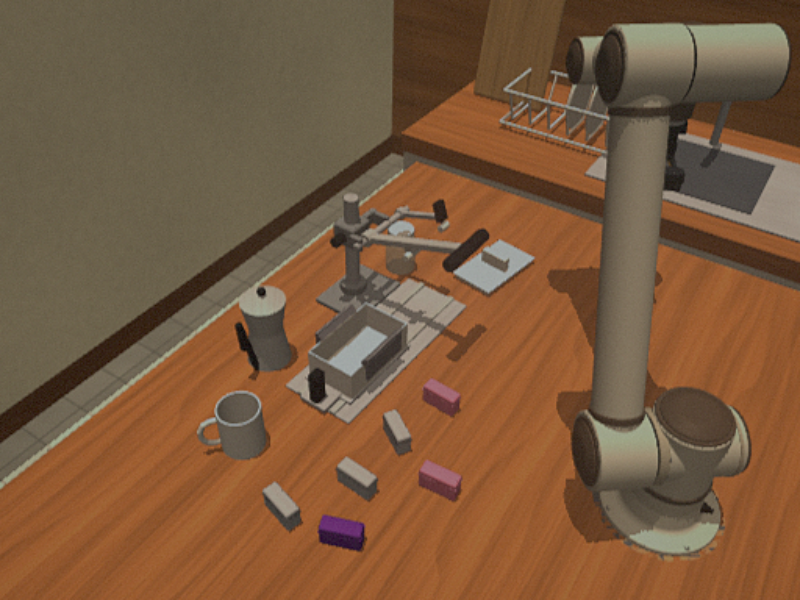

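The scene picture shows three plain steel tins at about (402,288), (431,260) and (482,244). The look-alikes are pink at (369,261) and (358,318), and purple at (437,235). The lid is at (262,498), the tub at (440,335) and the lever bar at (327,285). I'll take wrist views from above to measure these.

```bash
cat > /dev/null; python3 - <<'E'
from h import *
import pickle
s=env.read_state(); print(s["tool_rot"],s["position"],s["force"])
def dn(p,yaw):
    env.goto(p,[180,0,yaw])
W={}
p=s["position"]; env.move_straight([p[0],p[1],0.42])
y0=s["tool_rot"][2]
for k,(q) in enumerate([[0.50,-0.40,0.45],[0.50,-0.1,0.55],[0.52,0.2,0.45]]):
    for yaw in (y0,-90,90,0,180):
        try: dn(q,yaw); break
        except env.Unreachable: print("unr",q,yaw)
    f=env.grab_frame("wrist"); W[k]=f
    print(k,yaw,f["position"],f["orientation"],f["fx"],env.read_state()["clock"])
    for n in ["tin0_center","lid_grip","tub_floor","tray_handle","lever_grip","marker_tab","marker_tip","clip","mug"]:
        for o in env.search_frame(f,n)[:4]:
            if o["score"]>.3: print(n,np.round(o["xyz"],3),round(o["score"],2),proj(f,o["xyz"]).round())
pickle.dump(W,open("W.pkl","wb"))
cv2.imwrite("pics/c.png",cv2.resize(np.hstack([W[k]["image"] for k in (0,1)]),(800,300)))
cv2.imwrite("pics/d.png",cv2.resize(W[2]["image"],(800,600)))
E
```

```text
[-1.79999160e+02 -2.72694020e-03 -1.55315568e+02] [ 0.26100479 -0.56788021  0.22256097] [ 0.57622653 -0.25137282 -0.41933943]
0 -155.31556837204815 [ 0.43686108 -0.42827428  0.61203129] [-1.44907670e+01  3.98325672e-02  1.14591100e+02] 300.23165662229883 3.9417
lid_grip [ 0.526 -0.421  0.019] 0.83 [241. 155.]
tub_floor [ 0.554 -0.07   0.012] 0.68 [385. 234.]
tray_handle [ 0.552 -0.065  0.017] 0.44 [389. 235.]
lever_grip [ 0.475 -0.213  0.25 ] 0.61 [398. 212.]
marker_tab [ 0.632 -0.275  0.195] 0.91 [294. 272.]
marker_tip [ 0.633 -0.276  0.2  ] 0.94 [294. 274.]
clip [ 0.555 -0.074  0.013] 0.65 [384. 234.]
mug [ 0.554 -0.072  0.01 ] 0.67 [384. 233.]
1 -155.31556837204815 [ 0.43795564 -0.12806326  0.71141782] [-1.44478990e+01  1.67745516e-02  1.14618132e+02] 300.23165662229883 5.6417
tin0_center [ 0.491 -0.152  0.246] 0.41 [228. 137.]
lid_grip [ 0.528 -0.415  0.018] 0.68 [121.  94.]
tub_floor [ 0.609 -0.272  0.191] 0.73 [141. 167.]
tub_floor [0.616 0.016 0.013] 0.59 [279. 205.]
tray_handle [0.617 0.02  0.02 ] 0.78 [281. 207.]
lever_grip [ 0.492 -0.156  0.246] 0.96 [225. 136.]
marker_tab [ 0.611 -0.27   0.196] 0.71 [141. 169.]
marker_tip [ 0.61  -0.27   0.197] 0.79 [141. 169.]
marker_tip [ 0.497 -0.152  0.245] 0.49 [226. 140.]
clip [0.615 0.016 0.017] 0.86 [280. 205.]
2 -155.31556837204815 [0.4576082  0.17154758 0.61278718] [-1.45972566e+01  5.86348793e-02  1.14604567e+02] 300.23165662229883 7.35
tin0_center [0.511 0.367 0.039] 0.55 [336. 179.]
lid_grip [ 0.486 -0.102  0.249] 0.37 [20. 28.]
tub_floor [0.621 0.02  0.016] 0.92 [153. 155.]
tray_handle [0.618 0.024 0.02 ] 0.92 [155. 154.]
lever_grip [ 0.481 -0.106  0.251] 0.67 [16. 21.]
clip [0.62  0.018 0.016] 0.85 [153. 154.]
mug [0.644 0.285 0.041] 0.96 [269. 221.]
```

View pics/c.png

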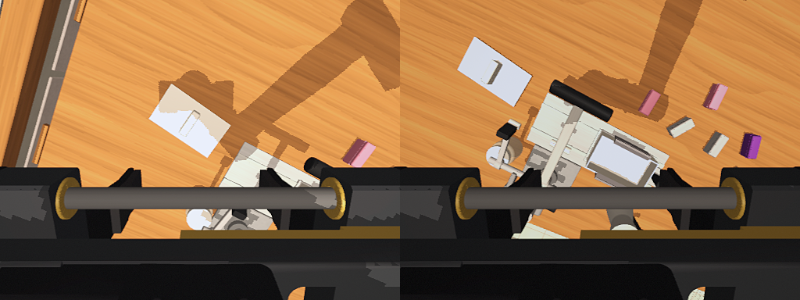

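View pics/d.png

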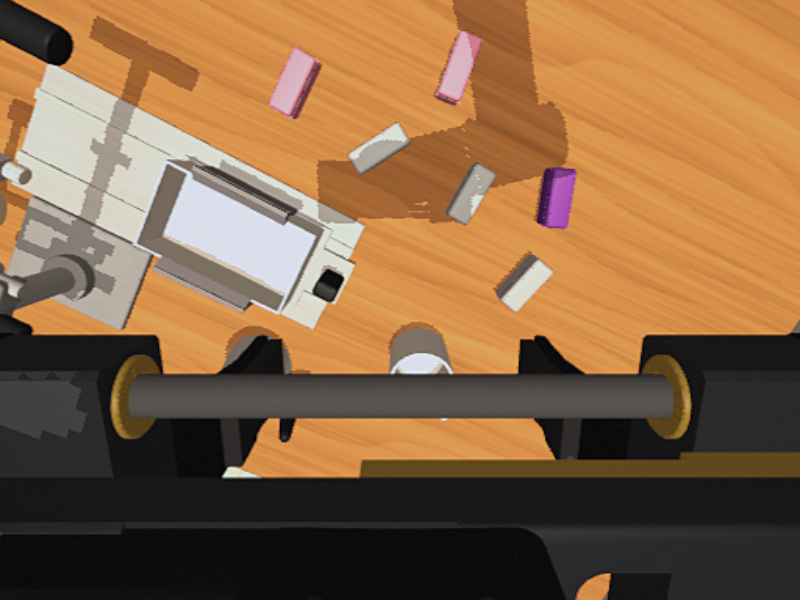

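Wrist frame 2, in 800-wide pixels, shows the plain grey tins at (379,148), (471,193) and (525,283). Pink blocks are at (296,83) and (458,68), and a purple one is at (557,197). Only the grey ones fit "plain steel". Next I'll fit the tins and confirm them and the tub in one enlarged crop.

```bash
cat >> h.py <<'E'
from scipy.optimize import minimize
from scipy.spatial import ConvexHull
def boxpts(x,y,a,z0,L,Wd,H):
    c,s=np.cos(a),np.sin(a)
    return [[x+c*i*L/2-s*j*Wd/2,y+s*i*L/2+c*j*Wd/2,z0+k*H] for i in(-1,1) for j in(-1,1) for k in(0,1)]
def tins(f,vmax=215,area=(150,3000)):
    """plain grey blobs -> fitted (x,y,yaw_deg,iou,u,v)"""
    hsv=cv2.cvtColor(f["image"],cv2.COLOR_BGR2HSV); m=((hsv[...,1]<75)&(hsv[...,2]>45)).astype(np.uint8); m[vmax:]=0
    m=cv2.morphologyEx(m,cv2.MORPH_OPEN,np.ones((3,3),np.uint8))
    n,l,st,ce=cv2.connectedComponentsWithStats(m); out=[]
    for i in range(1,n):
        if not area[0]<st[i,4]<area[1]: continue
        b=(l==i).astype(np.uint8); S=4
        x0,y0,w,h=st[i,:4]-np.array([8,8,-16,-16])
        cr=cv2.warpAffine(b,np.float32([[S,0,-x0*S+1.5],[0,S,-y0*S+1.5]]),(int(w*S),int(h*S)),flags=cv2.INTER_NEAREST)
        p0=atz(f,ce[i][0],ce[i][1],.03)
        def cost(q):
            P=np.array([proj(f,p) for p in boxpts(q[0],q[1],q[2],0,.07,.028,.044)])
            P=(P-[x0,y0]+.5)*S; t=np.zeros_like(cr); cv2.fillConvexPoly(t,cv2.convexHull(P.astype(np.float32)).round().astype(np.int32),1)
            return 1-(t&cr).sum()/max(1,(t|cr).sum())
        best=min((minimize(cost,[p0[0],p0[1],a],method="Nelder-Mead",options=dict(initial_simplex=[[p0[0],p0[1],a],[p0[0]+.01,p0[1],a],[p0[0],p0[1]+.01,a],[p0[0],p0[1],a+.3]])) for a in np.radians([0,45,90,135])),key=lambda r:r.fun)
        if best.fun<.3: out.append((*best.x[:2].round(4),round(np.degrees(best.x[2])%180,1),round(1-best.fun,2),*ce[i].round()))
    return out
E
python3 - <<'E'
from h import *
import pickle
W=pickle.load(open("W.pkl","rb"));f=W[2]
for t in tins(f): print(t)
c=f["image"][25:215,10:390]; cv2.imwrite("pics/e.png",cv2.resize(c[:,:200],None,fx=3.1,fy=3.1,interpolation=cv2.INTER_CUBIC))
cv2.imwrite("pics/e.png",np.vstack([cv2.resize(f["image"][35:215,10:235],None,fx=3.3,fy=3.3,interpolation=cv2.INTER_CUBIC)]))
E
```

```text
(np.float64(0.4432), np.float64(0.1356), np.float64(145.4), np.float64(0.94), np.float64(242.0), np.float64(95.0))
(np.float64(0.4457), np.float64(0.2578), np.float64(175.5), np.float64(0.9), np.float64(301.0), np.float64(123.0))
(np.float64(0.5164), np.float64(0.3711), np.float64(166.3), np.float64(0.88), np.float64(335.0), np.float64(181.0))
```

View pics/e.png

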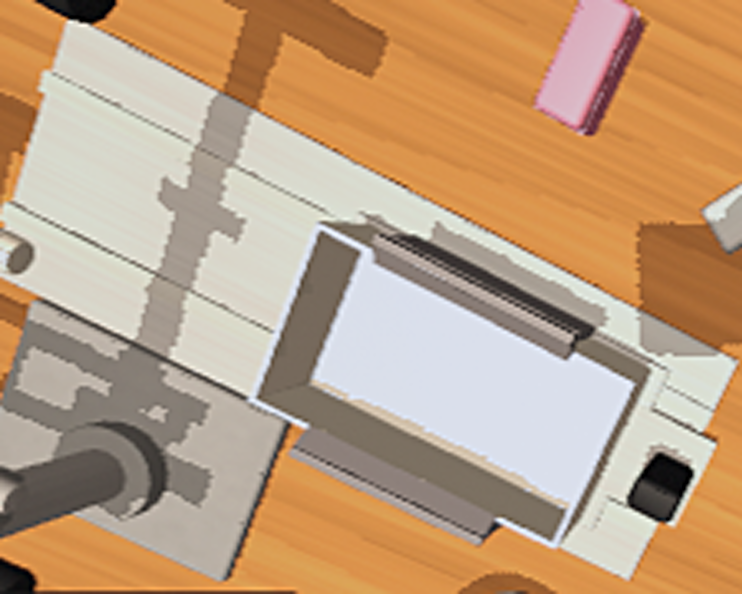

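The crop shows the tub's outer rim corners at about (320,222), (252,402), (557,546) and (660,368), and the handle top at (665,475).

```bash
python3 - <<'E'
from h import *
import pickle
f=pickle.load(open("W.pkl","rb"))[2]
px=[(320,222),(252,402),(557,546),(660,368)]
P=np.array([atz(f,u/3.3+10,v/3.3+35,.078) for u,v in px])
print(P.round(4)); c=P.mean(0)
for i in range(4): print(np.linalg.norm(P[i]-P[(i+1)%4]))
dy=(P[3]-P[0]+P[2]-P[1])[:2]; print("c",c,"y dir",np.degrees(np.arctan2(dy[1],dy[0])))
dx=(P[1]-P[0]+P[2]-P[3])[:2]; print("x dir",np.degrees(np.arctan2(dx[1],dx[0])))
for z in (.06,.08,.1): print(z,atz(f,665/3.3+10,475/3.3+35,z))
# lid grip bar top & plate in frame scene/wrist0,1
W=pickle.load(open("W.pkl","rb"))
cv2.imwrite("pics/f.png",np.hstack([cv2.resize(W[0]["image"][95:215,175:310],(540,480),interpolation=cv2.INTER_CUBIC)]))
E
```

```text
[[ 0.552  -0.0669  0.078 ]
 [ 0.6578 -0.072   0.078 ]
 [ 0.6652  0.1078  0.078 ]
 [ 0.5484  0.1224  0.078 ]]
0.1058695086400033
0.17997201218513262
0.11767750847194944
0.1893518622243767
c [0.60584185 0.0228273  0.078     ] y dir 89.40665422500165
x dir -5.093939421403076
0.06 [0.60673317 0.14664455 0.06      ]
0.08 [0.60133778 0.14754555 0.08      ]
0.1 [0.5959424  0.14844655 0.1       ]
```

```bash
cat >> h.py <<'E'
LOOK=([0.52,0.2,0.45],[180,0,-155.3])
def pick_yaw(p,yaw):
    c=[]
    for y in (yaw,yaw+180):
        y=(y+180)%360-180; q=env.inverse_kinematics(p,[180,0,y])
        if q is not None: c.append((abs(q[5]),y))
    return min(c)[1]
def st(*k):
    s=env.read_state(); return [np.round(s[x],3) for x in ("clock",)+k]
def look_tins():
    env.goto(*LOOK); f=env.grab_frame("wrist")
    return f,[t for t in tins(f) if t[0]<.54 or t[1]>.2]
TC=np.array([.608,.021]); TY=np.radians(-2.)
def tubpt(lx,ly,c=TC,a=TY): return c+[np.cos(a)*lx-np.sin(a)*ly,np.sin(a)*lx+np.cos(a)*ly]
E
python3 - <<'E'
from h import *
for i,slot in enumerate((.05,0.,-.05)):
    f,T=look_tins(); print(st(),T)
    if not T: break
    t=max(T,key=lambda t:t[1])
    y=pick_yaw([t[0],t[1],.01],t[2])
    env.gripper_to(.62,20)
    env.goto([t[0],t[1],.12],[180,0,y])
    hit=env.move_straight([t[0],t[1],.010],rate=.12,force_limit=12)
    if hit: print("HIT",st("position","force")); break
    env.gripper_to(0,25); print("closed",st("opening","finger_force"))
    env.move_straight([t[0],t[1],.17],rate=.2); print("lift",st("opening","finger_force"))
    if env.read_state()["opening"]<.25: print("LOST"); break
    g=tubpt(0,slot); yy=pick_yaw([*g,.03],np.degrees(TY))
    env.goto([*g,.19],[180,0,yy]); print("over",st("opening","finger_force"))
    hit=env.move_straight([*g,.0285],rate=.1,force_limit=12); print(hit,st("position","force"))
    if hit and env.read_state()["position"][2]>.04: break
    env.gripper_to(.42); env.move_straight([*g,.2],rate=.2)
f,T=look_tins(); print(st(),T); cv2.imwrite("pics/g.png",cv2.resize(f["image"][:215],None,fx=1.56,fy=1.56))
E
```

```text
[np.float64(8.1)] [(np.float64(0.443), np.float64(0.1353), np.float64(145.7), np.float64(0.94), np.float64(242.0), np.float64(95.0)), (np.float64(0.4458), np.float64(0.258), np.float64(174.2), np.float64(0.91), np.float64(300.0), np.float64(124.0)), (np.float64(0.5167), np.float64(0.3716), np.float64(166.5), np.float64(0.88), np.float64(334.0), np.float64(181.0))]
closed [np.float64(12.533), np.float64(0.323), np.float64(24.754)]
lift [np.float64(13.483), np.float64(0.321), np.float64(24.753)]
over [np.float64(14.683), np.float64(0.318), np.float64(24.753)]
False [np.float64(16.45), array([0.61 , 0.071, 0.029]), array([-0.619,  0.022, -2.047])]
[np.float64(20.508)] [(np.float64(0.4362), np.float64(0.0891), np.float64(141.7), np.float64(0.91), np.float64(220.0), np.float64(81.0)), (np.float64(0.4459), np.float64(0.2582), np.float64(174.7), np.float64(0.91), np.float64(300.0), np.float64(124.0))]
closed [np.float64(24.883), np.float64(0.319), np.float64(24.936)]
lift [np.float64(25.833), np.float64(0.318), np.float64(24.936)]
over [np.float64(26.942), np.float64(0.322), np.float64(24.936)]
False [np.float64(28.708), array([0.608, 0.021, 0.029]), array([-0.04 , -0.364, -0.502])]
[np.float64(32.833)] [(np.float64(0.4366), np.float64(0.0887), np.float64(141.9), np.float64(0.91), np.float64(220.0), np.float64(81.0))]
closed [np.float64(36.967), np.float64(0.318), np.float64(24.993)]
lift [np.float64(37.917), np.float64(0.316), np.float64(24.994)]
over [np.float64(38.842), np.float64(0.319), np.float64(24.994)]
False [np.float64(40.608), array([ 0.607, -0.029,  0.029]), array([ 0.103,  0.703, -0.858])]
[np.float64(44.792)] []
```

View pics/g.png

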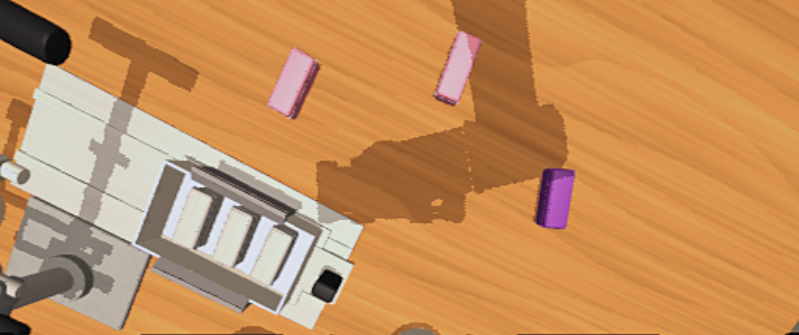

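View pics/f.png

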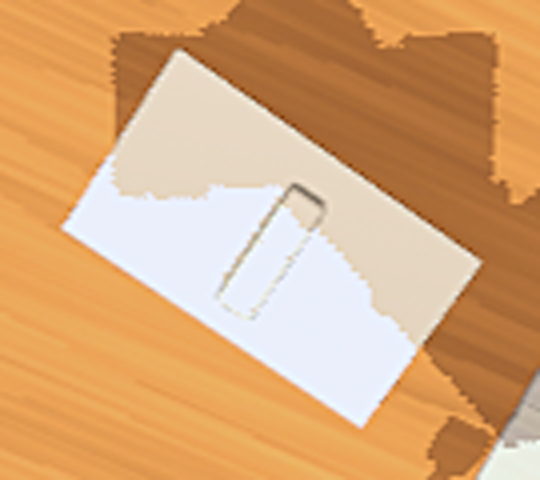

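All three tins are standing in the tub, and only pink and purple blocks are left on the counter. Next come close looks at the lid and tub with the same tool geometry.

```bash
cat >> h.py <<'E'
def look_at(c,yaw,z,back=.10):
    t=np.radians(yaw); p=[c[0]-back*np.cos(t),c[1]-back*np.sin(t),z]
    env.goto(p,[180,0,yaw]); env.dwell(.3); return env.grab_frame("wrist")
def lidfit(f,z,vmax=215):
    hsv=cv2.cvtColor(f["image"],cv2.COLOR_BGR2HSV); m=((hsv[...,1]<75)&(hsv[...,2]>90)).astype(np.uint8); m[vmax:]=0
    m=cv2.morphologyEx(m,cv2.MORPH_OPEN,np.ones((5,5),np.uint8))
    cs,_=cv2.findContours(m,cv2.RETR_EXTERNAL,cv2.CHAIN_APPROX_NONE); c=max(cs,key=cv2.contourArea)[:,0]
    P=np.array([atz(f,u,v,z)[:2] for u,v in c]); (cx,cy),(w,h),a=cv2.minAreaRect((P*1000).astype(np.float32))
    if w>h: a+=90; w,h=h,w   # a = direction of short side (lid x)
    return np.array([cx,cy])/1000,w,h,a,c
E
python3 - <<'E'
from h import *
import pickle
W=pickle.load(open("W.pkl","rb"));f=W[0]
P=np.array([atz(f,u/4+175,v/4+95,.016)[:2] for u,v in [(178,48),(482,262),(362,428),(62,228)]])
c=P.mean(0); d=(P[2]-P[1]+P[3]-P[0]); a=np.degrees(np.arctan2(*d[::-1])); print("coarse",P.round(3),c,a,[np.linalg.norm(P[i]-P[i-1]).round(3) for i in range(4)])
y=pick_yaw([*c,.25],a)
print(y)
try: L=look_at(c,y,.27)
except env.Unreachable: y=(y+360)%360-180; print("flip"); L=look_at(c,y,.27)
r=lidfit(L,.016); print("lid",r[:4],proj(L,[*r[0],.05]),st("position"))
ty=pick_yaw([.7,.02,.3],-2.); print("tub yaw",ty)
if abs(ty)<90: ty=178.
env.move_straight([*env.read_state()["position"][:2],.42],rate=.25)
T=look_at(TC,ty,.33); print(st("position"))
pickle.dump((L,T,y),open("LT.pkl","wb"))
cv2.imwrite("pics/h.png",cv2.resize(T["image"][0:215,110:400],None,fx=2.75,fy=2.75,interpolation=cv2.INTER_CUBIC))
cv2.imwrite("pics/i.png",cv2.resize(L["image"][0:215,110:400],None,fx=2.,fy=2.,interpolation=cv2.INTER_CUBIC))
E
```

```text
coarse [[ 0.46  -0.496]
 [ 0.492 -0.317]
 [ 0.595 -0.335]
 [ 0.563 -0.514]] [ 0.52733997 -0.41544599] -10.056279120279477 [np.float64(0.105), np.float64(0.181), np.float64(0.105), np.float64(0.182)]
169.94372087972056
lid (array([ 0.62859924, -0.18876776]), 203.46347045898438, 235.4449920654297, 79.97682189941406) [447.24094056 134.28189078] [np.float64(47.517), array([ 0.626, -0.433,  0.27 ])]
tub yaw -2.0
[np.float64(50.325), array([0.708, 0.017, 0.33 ])]
```

View pics/h.png

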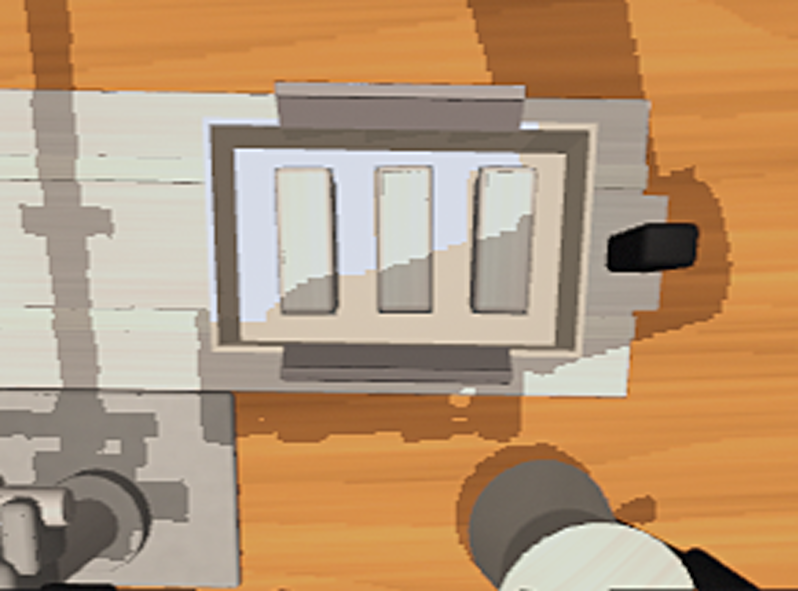

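View pics/i.png

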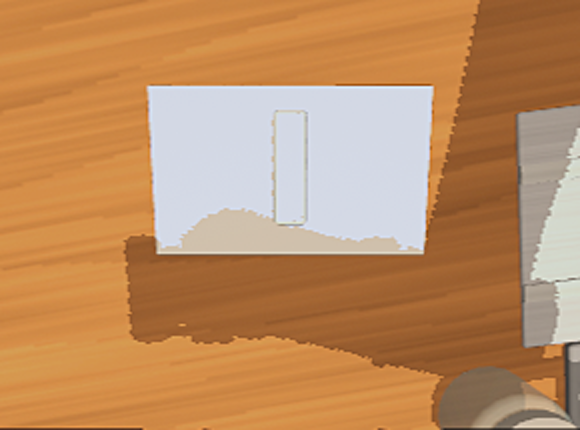

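Crop h, the tub seen from above, has outer rim corners at (203,120), (598,124), (582,355) and (213,350). Crop i, the lid, has plate corners at (148,86), (434,86), (425,254) and (157,254), and the bar top spans (274..307, 110..224). Checking sizes.

```bash
python3 - <<'E'
from h import *
import pickle
L,T,y=pickle.load(open("LT.pkl","rb"))
def quad(f,px,s,z,ex):
    P=np.array([atz(f,(u+.5)/s-.5+110,(v+.5)/s-.5,z)[:2] for u,v in px]); c=P.mean(0)
    d=P[1]-P[0]+P[2]-P[3]; e=P[3]-P[0]+P[2]-P[1]
    print(ex,c.round(4),"long",np.degrees(np.arctan2(d[1],d[0])).round(2),"short",np.degrees(np.arctan2(e[1],e[0])).round(2),[np.linalg.norm(P[i]-P[i-1]).round(4) for i in range(4)])
quad(L,[(148,86),(434,86),(425,254),(157,254)],2,.016,"plate 106x182")
quad(L,[(274,110),(307,110),(307,224),(274,224)],2,.050,"bar")
quad(T,[(203,120),(598,124),(582,355),(213,350)],2.75,.078,"rim")
quad(T,[(275,168),(536,168),(529,314),(280,314)],2.75,.061,"tins 128x70")
for z in (.06,.08,.1,.12): print("handle top",z,atz(T,(652-0+.5)/2.75-.5+110,(247.5)/2.75-.5,z).round(4))
E
```

```text
plate 106x182 [ 0.5275 -0.4158] long 79.95 short -10.09 [np.float64(0.1048), np.float64(0.1819), np.float64(0.1048), np.float64(0.1822)]
bar [ 0.5275 -0.4159] long 79.95 short -10.1 [np.float64(0.0651), np.float64(0.0195), np.float64(0.0651), np.float64(0.0204)]
rim [0.6098 0.0191] long 87.26 short -2.93 [np.float64(0.1039), np.float64(0.1819), np.float64(0.1046), np.float64(0.1817)]
tins 128x70 [0.6094 0.0219] long 87.91 short -2.46 [np.float64(0.0688), np.float64(0.1268), np.float64(0.0688), np.float64(0.1262)]
handle top 0.06 [0.6159 0.1448 0.06  ]
handle top 0.08 [0.617 0.139 0.08 ]
handle top 0.1 [0.6181 0.1332 0.1   ]
handle top 0.12 [0.6192 0.1275 0.12  ]
```

```bash
python3 - <<'E'
from h import *
import pickle
g=[.5275,-.4158]; c=[.6098,.0191]
env.gripper_to(.5,40)
env.move_straight([*env.read_state()["position"][:2],.42],rate=.25)
env.goto([*g,.15],[180,0,169.9]); print(env.move_straight([*g,.021],rate=.1,force_limit=12),st("position"))
env.gripper_to(0,45); print(st("opening","finger_force"))
env.move_straight([*g,.30],rate=.2); print(st("opening","finger_force","force"))
env.goto([*c,.30],[180,0,177.2]); print(st("opening","finger_force"))
env.move_straight([*c,.125],rate=.15); env.dwell(.3); print(st("opening","force","position"))
hit=env.move_straight([*c,.090],rate=.02,force_limit=5); print(hit,st("opening","force","position","wrist_torque"))
f=env.grab_frame("side"); pickle.dump(f,open("S.pkl","wb")); s=env.grab_frame("scene")
cv2.imwrite("pics/j.png",np.vstack([cv2.resize(f["image"][150:290,160:340],(540,420),interpolation=cv2.INTER_CUBIC)]))
E
```

```text
False [np.float64(54.7), array([ 0.528, -0.416,  0.022])]
[np.float64(55.25), np.float64(0.224), np.float64(45.0)]
[np.float64(56.792), np.float64(0.226), np.float64(45.0), array([ 0.516, -0.414, -1.99 ])]
[np.float64(58.417), np.float64(0.223), np.float64(45.0)]
[np.float64(60.033), np.float64(0.227), array([-0.897, -0.035, -1.367]), array([0.61 , 0.019, 0.125])]
True [np.float64(61.367), np.float64(0.224), array([-0.438, -0.04 ,  3.477]), array([0.61 , 0.019, 0.096]), array([ 0.039,  0.045, -0.026])]
```

View pics/j.png

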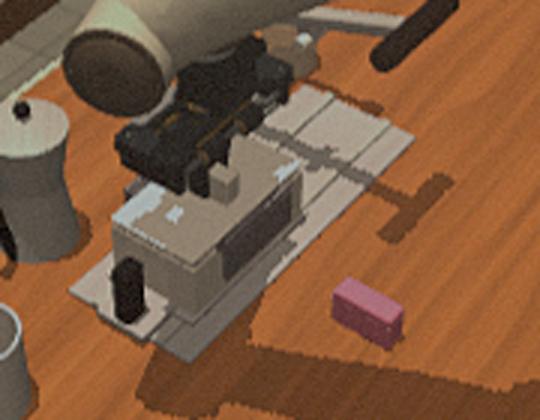

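The lid touched down with its grip at z ≈ 0.108, as expected, and sits square on the clips. Releasing it and pushing the tray home.

```bash
python3 - <<'E'
from h import *
import pickle
env.gripper_to(.45); p=env.read_state()["position"]; print(st("force"))
env.move_straight([p[0],p[1],.22],rate=.15)
env.gripper_to(0,20)
a=np.radians(-2.8); c=np.array([.6098,.0191]); u=np.array([-np.sin(a),np.cos(a)])
s=c+u*(.128+.014+.015+.015)
env.goto([*s,.2],[180,0,177.2]); print(env.move_straight([*s,.055],rate=.15,force_limit=8),st("position"))
env.dwell(.2); F0=env.read_state()["force"]
e=s-u*.04; print("touch",env.move_straight([*e,.055],rate=.05,force_limit=1.5),st("position","force"))
e=s-u*.26; print("home",env.move_straight([*e,.055],rate=.06,force_limit=9),st("position","force"))
p=env.read_state()["position"]; print((s-p[:2])@u)
e=p[:2]+u*.02; env.move_straight([*e,.055]); env.move_straight([*e,.25],rate=.25)
f=env.grab_frame("scene"); d=env.grab_frame("side"); print(st("position"))
env.goto([.5,.1,.42],[180,0,177.2]); w=env.grab_frame("wrist")
pickle.dump((f,d,w),open("P.pkl","wb"))
cv2.imwrite("pics/k.png",np.hstack([cv2.resize(f["image"][140:340,180:360],(400,444),interpolation=cv2.INTER_CUBIC),cv2.resize(d["image"][90:270,180:340],(395,444),interpolation=cv2.INTER_CUBIC)]))
E
```

```text
[np.float64(62.133), array([0.059, 0.107, 0.546])]
False [np.float64(65.883), array([0.619, 0.191, 0.056])]
touch True [np.float64(66.583), array([0.617, 0.17 , 0.054]), array([ 0.096,  0.579, -0.041])]
home True [np.float64(69.208), array([ 0.608, -0.004,  0.055]), array([-1.034,  4.495,  2.339])]
0.1953121238275366
[np.float64(70.525), array([0.608, 0.016, 0.248])]
```

View pics/k.png

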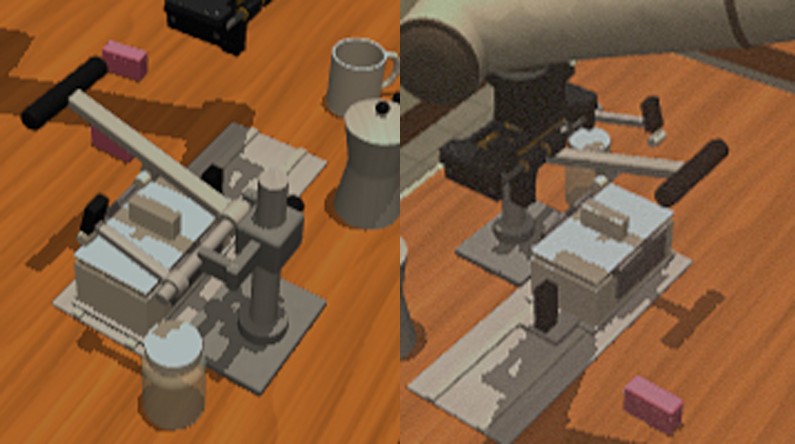

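The tray stopped after about 174 mm of travel. The lid bar is visible under the lever in both views. Next I'll triangulate the lever bar, tab and tip to check the lever line against the tub centre.

```bash
cat >> h.py <<'E'
def tri(f1,p1,f2,p2):
    c1,d1=ray(f1,*p1); c2,d2=ray(f2,*p2); A=np.stack([d1,-d2],1)
    t=np.linalg.lstsq(A,c2-c1,rcond=None)[0]; a,b=c1+d1*t[0],c2+d2*t[1]
    return (a+b)/2,np.linalg.norm(a-b)
E
python3 - <<'E'
from h import *
import pickle
f,d,w=pickle.load(open("P.pkl","rb"))
A=lambda x,y:((x+.5)*180/400-.5+180,(y+.5)*200/444-.5+140)
B=lambda x,y:((x-400+.5)*160/395-.5+180,(y+.5)*180/444-.5+90)
for n,a,b in [("bar far(+y) end",(97,68),(664,192)),("bar near end",(31,115),(719,152)),
  ("lid bar top centre",(155,208),(608,215)),("tab top",(95,200),(651,101)),("handle top",(213,172),(545,287)),("shaft@lever?",(240,212),(553,155)),("tip",(90,238),(656,138))]:
    p,e=tri(f,A(*a),d,B(*b)); print(n,p.round(4),round(e,4))
cv2.imwrite("pics/l.png",cv2.resize(w["image"][:215,:],None,fx=1.56,fy=1.56))
for n in ["lever_grip","marker_tab","marker_tip","lever_foot"]:
  for ff in (env.grab_frame("scene"),env.grab_frame("side"),env.grab_frame("wrist")):
    print(n,[(o["xyz"].round(3) if hasattr(o["xyz"],"round") else np.round(o["xyz"],3),round(o["score"],2)) for o in env.search_frame(ff,n)[:2]])
E
```

```text
bar far(+y) end [ 0.4848 -0.0965  0.2465] 0.0015
bar near end [ 0.4706 -0.2062  0.245 ] 0.0006
lid bar top centre [ 0.5983 -0.1566  0.1212] 0.0051
tab top [ 0.6048 -0.2718  0.2343] 0.0006
handle top [ 0.6084 -0.0298  0.0837] 0.0004
shaft@lever? [ 0.7026 -0.1629  0.1732] 0.0264
tip [ 0.596  -0.2758  0.1763] 0.0005
lever_grip [(array([ 0.563, -0.162,  0.227]), 0.6)]
lever_grip [(array([ 0.534, -0.153,  0.229]), 0.89)]
lever_grip [(array([ 0.49 , -0.147,  0.246]), 0.94)]
marker_tab [(array([ 0.639, -0.278,  0.189]), 0.81), (array([ 0.613, -0.245,  0.046]), 0.64)]
marker_tab []
marker_tab []
marker_tip [(array([ 0.636, -0.276,  0.189]), 0.82)]
marker_tip [(array([ 0.61 , -0.272,  0.194]), 0.77)]
marker_tip []
lever_foot [(array([ 0.563, -0.162,  0.223]), 0.7)]
lever_foot [(array([ 0.539, -0.144,  0.23 ]), 0.88)]
lever_foot [(array([ 0.495, -0.144,  0.245]), 0.82)]
```

View pics/l.png

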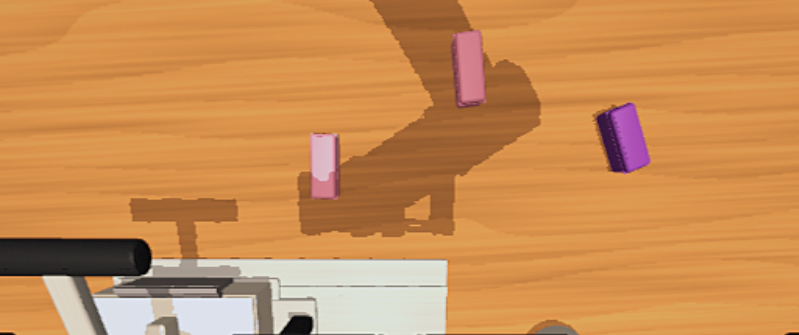

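The wrist frame shows the lever bar at lower left and the lid under the lever. Bar, tip and tab are all consistent with a shaft at about (0.711, -0.160, 0.162), so the lever should go firm near bar z ≈ 0.126. Pressing now.

```bash
cat >> h.py <<'E'
PV=np.array([.711,-.1604,.162])
def press(e,dz=0,off=.038):
    a=np.radians(-2.8); ux=np.array([np.cos(a),np.sin(a)]); u=np.array([-np.sin(a),np.cos(a)])
    xy=PV[:2]-ux*.245*np.cos(e)+u*off
    return [*xy,PV[2]+.245*np.sin(e)+.014+dz]
E
python3 - <<'E'
from h import *
y=pick_yaw(press(.35,.04),87.2); print(y)
env.goto(press(.35,.06),[180,0,y]); env.move_straight(press(.35,.012),rate=.1); env.dwell(.3); F0=np.array(env.read_state()["force"])
F=lambda: np.array(env.read_state()["force"])-F0
print(env.move_straight(press(.15),rate=.05,force_limit=11),st("position"),F().round(1))
print(env.move_straight(press(-.05),rate=.04,force_limit=12),st("position"),F().round(1))
if env.read_state()["position"][2]<.172:
    for e in np.arange(-.06,-.3,-.006):
        env.move_straight(press(e),rate=.03); fz=F()[2]; z=env.read_state()["position"][2]
        print(round(e,3),z.round(4),fz.round(1),end="; ")
        if fz>13: break
print(st("position","force"))
E
```

```text
-92.80000000000001
False [np.float64(76.683), array([ 0.471, -0.111,  0.213])] [-1.2 -0.1 -0.5]
False [np.float64(78.058), array([ 0.468, -0.11 ,  0.164])] [-2.2  1.2 -0.1]
-0.06 0.1612 0.3; -0.066 0.1597 -0.1; -0.072 0.1582 0.2; -0.078 0.1568 0.4; -0.084 0.1553 0.6; -0.09 0.1539 -0.8; -0.096 0.1525 1.4; -0.102 0.151 1.7; -0.108 0.1495 1.8; -0.114 0.1481 1.6; -0.12 0.1466 3.2; -0.126 0.1451 3.2; -0.132 0.1437 3.6; -0.138 0.142 1.9; -0.144 0.1407 2.3; -0.15 0.1393 2.6; -0.156 0.1379 3.6; -0.162 0.1361 0.9; -0.168 0.1347 -0.2; -0.174 0.1334 0.1; -0.18 0.132 -0.2; -0.186 0.1306 1.0; -0.192 0.1301 6.9; -0.198 0.1297 13.0; [np.float64(84.058), array([ 0.473, -0.111,  0.13 ]), array([-4.908,  2.197, 12.856])]
```

The lid snapped at e ≈ -0.16, and the lever went firm at 13 N. Solving with the foot on the lid bar (foot z = 0.124) gives shaft z ≈ 0.170 and arm angle ≈ -0.22 rad. I'll back off, check that in pictures, and lower the marker most of the way.

```bash
cat >> h.py <<'E'
def tab(e,dz=0,Zp=.1697,al=.110,up=.036):
    a=np.radians(-2.8); ux=np.array([np.cos(a),np.sin(a)]); u=np.array([-np.sin(a),np.cos(a)])
    xy=PV[:2]-.115*u+ux*(-al*np.cos(e)+up*np.sin(e))
    return [*xy,Zp+al*np.sin(e)+up*np.cos(e)+dz]
E
python3 - <<'E'
from h import *
import pickle
p=env.read_state()["position"]; env.move_straight([p[0],p[1],.30],rate=.2)
y=-92.8
env.goto([.50,-.27,.33],[180,0,y]); env.goto(tab(.3,.06),[180,0,y]); env.dwell(.2); F0=np.array(env.read_state()["force"])
F=lambda: (np.array(env.read_state()["force"])-F0).round(1)
edge=lambda e: .007*abs(np.sin(e))
print(env.move_straight(tab(.35),rate=.05,force_limit=6),st("position"),F())
for e in (.2,.1,0,-.08,-.14,-.18,-.205):
    h=env.move_straight(tab(e,edge(e)),rate=.03,force_limit=8); print(e,h,st("position"),F())
    if h: break
p=env.read_state()["position"]; env.move_straight([p[0],p[1],.30],rate=.2)
env.goto([.45,-.42,.33],[180,0,-155]); f=env.grab_frame("scene"); d=env.grab_frame("side"); w=env.grab_frame("wrist")
pickle.dump((f,d,w),open("Q.pkl","wb"))
cv2.imwrite("pics/m.png",np.hstack([cv2.resize(f["image"][180:300,190:300],(390,425),interpolation=cv2.INTER_CUBIC),cv2.resize(d["image"][110:220,230:330],(390,425),interpolation=cv2.INTER_CUBIC)]))
E
```

```text
False [np.float64(87.758), array([ 0.615, -0.271,  0.242])] [ 0.1 -0.5 -0.8]
0.2 False [np.float64(88.45), array([ 0.605, -0.27 ,  0.228])] [ 1.1  0.7 -1.2]
0.1 False [np.float64(89.008), array([ 0.599, -0.27 ,  0.217])] [ 0.1 -0.3 -0.3]
0 False [np.float64(89.567), array([ 0.595, -0.27 ,  0.205])] [-0.1  0.  -0.7]
-0.08 False [np.float64(90.008), array([ 0.593, -0.27 ,  0.197])] [-0.1  0.4 -0.1]
-0.14 False [np.float64(90.375), array([ 0.591, -0.27 ,  0.191])] [ 0.5 -0.4 -1.6]
-0.18 False [np.float64(90.667), array([ 0.591, -0.27 ,  0.186])] [ 1.3 -0.4  0.3]
-0.205 False [np.float64(90.917), array([ 0.59 , -0.27 ,  0.184])] [ 0.2 -0.4 -1.2]
```

View pics/m.png

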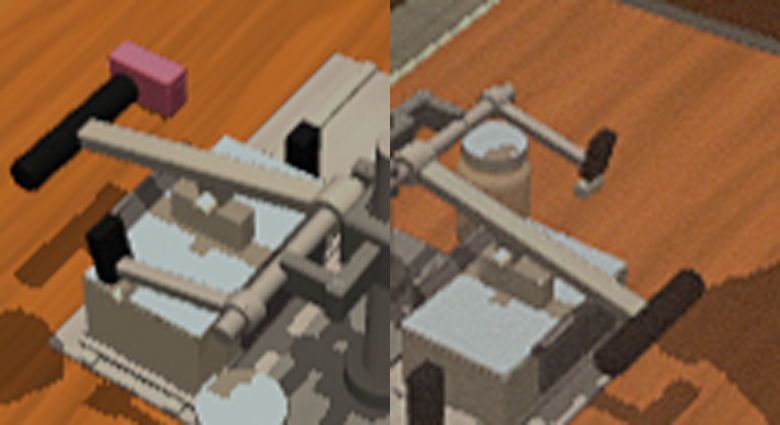

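Both views show the lever down with its roller on the lid bar at left-crop (205,200), and the marker lowered with its tab at (108,245) and (600,150). Triangulating both arms to compare angles.

```bash
python3 - <<'E'
from h import *
import pickle
f,d,w=pickle.load(open("Q.pkl","rb"))
A=lambda x,y:((x+.5)*110/390-.5+190,(y+.5)*120/425-.5+180)
B=lambda x,y:((x-390+.5)*100/390-.5+230,(y+.5)*110/425-.5+110)
r={}
for n,a,b in [("bar far",(125,88),(607,357)),("bar near",(27,173),(692,285)),("tab top",(107,222),(606,134)),("tip",(119,291),(589,187)),("tab bottom",(107,277),(594,172))]:
    p,e=tri(f,A(*a),d,B(*b)); r[n]=p; print(n,p.round(4),round(e,4))
print("expected tab top/tip @-.205",np.round(tab(-.205),4),np.round(tab(-.205,up=-.022),4))
print("expected bar @-.22",np.round(press(-.22,-.014+.0077,0),4))
# predicted projections to hold vs picture
iA=lambda q:((q[0]+.5-190)*390/110,(q[1]+.5-180)*425/120)
iB=lambda q:((q[0]+.5-230)*3.9+390,(q[1]+.5-110)*425/110)
for n,p in [("tabtop",tab(-.205)),("tip",tab(-.205,up=-.022)),("shaft m",tab(0,-0.0,al=0,up=0)),("shaft l",[*PV[:2],.1697]),("bar c",press(-.22,-.014+.0077,0))]:
    print(n,np.round(p,3),np.round(iA(proj(f,p))),np.round(iB(proj(d,p))))
E
```

```text
bar far [ 0.4778 -0.0924  0.12  ] 0.0014
bar near [ 0.4673 -0.2102  0.118 ] 0.0025
tab top [ 0.5905 -0.272   0.1859] 0.0043
tip [ 0.6009 -0.274   0.1245] 0.0017
tab bottom [ 0.597  -0.2779  0.1402] 0.0054
expected tab top/tip @-.205 [ 0.5905 -0.2696  0.1826] [ 0.6023 -0.2702  0.1258]
expected bar @-.22 [ 0.4722 -0.1487  0.1162]
tabtop [ 0.59  -0.27   0.183] [107. 224.] [602. 139.]
tip [ 0.602 -0.27   0.126] [125. 288.] [587. 188.]
shaft m [ 0.705 -0.275  0.17 ] [248. 310.] [492. 106.]
shaft l [ 0.711 -0.16   0.17 ] [341. 204.] [412. 166.]
bar c [ 0.472 -0.149  0.116] [ 79. 130.] [649. 325.]
```

The picture agrees with the model to within 2-3 mm. The tip triangulates at 0.1245 and the lever at e ≈ -0.22. I'll give the marker a final nudge to -0.22, then raise the lever.

```bash
python3 - <<'E'
from h import *
y=-92.8
env.goto(tab(-.2,.1),[180,0,y]); env.move_straight(tab(-.2,.008),rate=.08)
e=-.22; print(env.move_straight(tab(e,.0015),rate=.02,force_limit=8),st("position"))
env.dwell(.2); p=env.read_state()["position"]; env.move_straight([p[0],p[1],.30],rate=.2)
env.gripper_to(.52,12)
env.goto([.45,-.11,.30],[180,0,y])
b=lambda e,dz=0: (np.array(press(e,-.014,.045))+[0,0,.0077-.019+dz]).tolist()
env.goto(b(-.22,.07),[180,0,y]); print(env.move_straight(b(-.22),rate=.1,force_limit=5),st("position"))
env.gripper_to(0,12); print(st("opening","finger_force"))
env.dwell(.2);F0=np.array(env.read_state()["force"])
for e in (-.1,0,.1,.2,.28,.32,.35,.37,.39):
    h=env.move_straight(b(e),rate=.05,force_limit=12); print(e,h,st("position","opening"),(np.array(env.read_state()["force"])-F0).round(1))
    if h or (e>.3 and env.read_state()["force"][2]-F0[2]<-9): break
E
```

```text
False [np.float64(95.383), array([ 0.59 , -0.27 ,  0.182])]
False [np.float64(99.633), array([ 0.475, -0.104,  0.098])]
[np.float64(100.1), np.float64(0.318), np.float64(12.0)]
-0.1 False [np.float64(101.042), array([ 0.47 , -0.104,  0.127]), np.float64(0.316)] [ 3.7  0.1 -3.9]
0 False [np.float64(101.683), array([ 0.469, -0.103,  0.151]), np.float64(0.315)] [ 4.1 -0.4 -3.2]
0.1 False [np.float64(102.325), array([ 0.47 , -0.104,  0.175]), np.float64(0.315)] [ 3.  -0.2 -4. ]
0.2 False [np.float64(102.967), array([ 0.473, -0.104,  0.2  ]), np.float64(0.315)] [-0.3  0.4 -3.1]
0.28 False [np.float64(103.508), array([ 0.477, -0.104,  0.219]), np.float64(0.311)] [-3.6  2.3 -2.1]
0.32 False [np.float64(103.858), array([ 0.479, -0.104,  0.229]), np.float64(0.319)] [-6.1  3.7 -0.6]
0.35 False [np.float64(104.158), array([ 0.481, -0.104,  0.236]), np.float64(0.317)] [-6.3  2.9 -1.3]
0.37 False [np.float64(104.408), array([ 0.483, -0.104,  0.24 ]), np.float64(0.317)] [-6.7  2.8 -0.6]
0.39 False [np.float64(104.658), array([ 0.484, -0.104,  0.243]), np.float64(0.318)] [-6.9  1.8 -6.1]
```

```bash
python3 - <<'E'
from h import *
import pickle
p=np.array(env.read_state()["position"]); 
env.gripper_to(.40); env.dwell(.2); s0=np.array(env.read_state()["force"]); 
# recentre and lift again from below the bar stop with a firmer grip
env.gripper_to(0,30); env.dwell(.2); print(st("opening","position","force"),s0.round(1))
for k in range(8):
    p=np.array(env.read_state()["position"]); h=env.move_straight((p+[.0006,0,.002]).tolist(),rate=.02)
    F=np.array(env.read_state()["force"])-s0; print(env.read_state()["position"].round(4),F.round(1))
    if F[2]<-10: break
env.gripper_to(.55); p=np.array(env.read_state()["position"])
env.move_straight([p[0],p[1],.36],rate=.2)
env.goto([.50,.12,.40],[180,0,177.2]); f=env.grab_frame("scene"); d=env.grab_frame("side"); print(st())
pickle.dump((f,d),open("R.pkl","wb"))
cv2.imwrite("pics/n.png",np.hstack([cv2.resize(f["image"][170:290,190:300],(390,425),interpolation=cv2.INTER_CUBIC),cv2.resize(d["image"][110:220,230:330],(390,425),interpolation=cv2.INTER_CUBIC)]))
E
```

```text
[np.float64(105.867), np.float64(0.314), array([ 0.484, -0.104,  0.244]), array([-10.58 ,   2.625,   3.419])] [-2.8 -1.2 -1.3]
[ 0.4836 -0.1044  0.2442] [  2.4  -1.1 -10.8]
[np.float64(109.442)]
```

View pics/n.png

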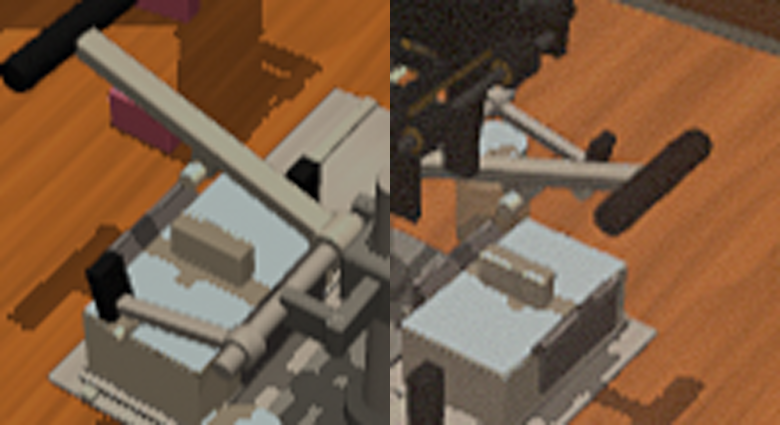

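```bash
python3 - <<'E'
from h import *
import pickle
f,d=pickle.load(open("R.pkl","rb"))
A=lambda x,y:((x+.5)*110/390-.5+190,(y+.5)*120/425-.5+170)
B=lambda x,y:((x-390+.5)*100/390-.5+230,(y+.5)*110/425-.5+110)
for n,a,b in [("bar near",(20,72),(697,147)),("foot",(193,172),(512,203)),("lidbar top",(212,232),(518,268)),("tip",(120,329),(589,187)),("tabtop",(107,258),(606,136))]:
    p,e=tri(f,A(*a),d,B(*b)); print(n,p.round(4),round(e,4))
print(env.search_frame(f,"lever_foot")[:2],env.search_frame(d,"lever_grip")[:1])
E
```

```text
bar near [ 0.4766 -0.2084  0.2544] 0.0027
foot [ 0.5995 -0.1594  0.1785] 0.0189
lidbar top [ 0.5994 -0.1544  0.1133] 0.0001
tip [ 0.6019 -0.2751  0.1234] 0.0009
tabtop [ 0.59   -0.2713  0.1844] 0.0042
[{'xyz': [0.5644, -0.1623, 0.2295], 'score': 0.65}] [{'xyz': [0.5141, -0.1511, 0.247], 'score': 0.67}]
```

The lever now sits at its upper stop. Bar z = 0.254, so shaft z ≈ 0.170, and the lever's pressed angle was about -0.217 against the marker's -0.22. The tip reads 0.1234 and the lid is flat on the rim. Pulling the tray out.

```bash
python3 - <<'E'
from h import *
import pickle
a=np.radians(-2.8); u=np.array([-np.sin(a),np.cos(a)]); h=np.array([.6084,-.029])
env.gripper_to(.42,30)
env.goto([*h,.22],[180,0,177.2])
hit=env.move_straight([*h,.056],rate=.08,force_limit=6); print("down",hit,st("position","force"))
if not hit:
    env.gripper_to(0,30); print(st("opening","finger_force","force"))
    env.dwell(.2)
    e=h+u*.225; print("pull",env.move_straight([*e,.056],rate=.07,force_limit=12),st("position","opening","force"))
    p=env.read_state()["position"]; print("travel",(p[:2]-h)@u)
    env.gripper_to(.42); env.dwell(.2); print(st("force"))
    env.move_straight([p[0],p[1],.25],rate=.15)
    env.goto([.35,-.45,.35],[180,0,-155])
    f=env.grab_frame("scene"); d=env.grab_frame("side"); print(st())
    cv2.imwrite("pics/o.png",np.hstack([cv2.resize(f["image"][120:320,180:390],(420,400),interpolation=cv2.INTER_CUBIC),cv2.resize(d["image"][90:290,130:320],(380,400),interpolation=cv2.INTER_CUBIC)]))
E
```

```text
down False [np.float64(113.3), array([ 0.609, -0.029,  0.056]), array([-0.562,  0.503,  0.242])]
[np.float64(113.65), np.float64(0.317), np.float64(29.998), array([-0.301, -1.639,  0.667])]
pull True [np.float64(116.342), array([0.619, 0.17 , 0.056]), np.float64(0.317), array([-0.65 , -1.993,  3.53 ])]
travel 0.19956953440623168
[np.float64(117.042), array([ 0.529, -0.664, -0.187])]
[np.float64(121.0)]
```

View pics/o.png

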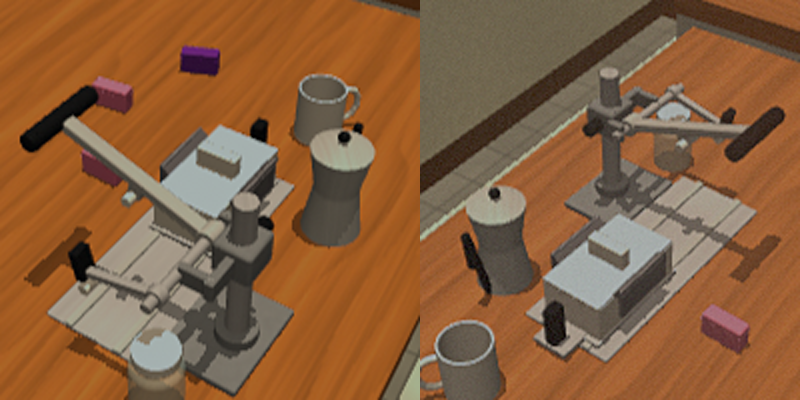

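The tray came out 0.1996 m to its stop. The tub is closed, the lever is raised, the marker is still down, and the mug, coffee pot and jar haven't moved.

```bash
python3 -c "
from h import *
print(env.close_job())"
```

```text
the job is handed in; nothing more can be done
None
```

I handed the job in at about 121 s: all three tins are in the closed tub with the tray fully out, the lever is raised, and the marker is set to the lever's pressed angle (within about 0.005 rad by my measurements).

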